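# Restock the stepped spice rack

## Task

Slide the rack's acrylic door fully open, lay the clipped measuring spoons flat in the bay under it and then slide the door fully shut over them. Also stand every jar from the bamboo crate (two to four of them) upright on the rack's narrow top slat, centred on its depth and not overhanging its ends, and let go of everything. Take care not to push about or knock over the other kitchen things, including the two old jars on the middle tier.

Things in the scene. Friction and masses are not known exactly. Their poses are not given: they have to be found in the camera images.
- rack: Fixed teak rack, three rising steps, 360 mm long (y), 240 deep (x, front -x). Origin under its middle. Front tier x -120..0, 60 mm high: right half (y<0) the spoon bay, left half roofed with teak. Middle tier x 3..65, top at z 80, with two old jars (80 mm tall) at y>0. Top tier: a narrow slat, x 73..117, top at z 165 mm.
- ledge (a point): Centre of the upper face of the rack's narrow top slat, which is 44 mm deep (x) and 360 mm long (y); axes as the rack's, z up.
- bay (a point): Centre of the floor of the spoon bay (25 mm above the table), axes as the rack's; inside it measures 104 mm in x and 168 mm in y, with walls rising 35 mm above this floor.
- door (a joint): Clear acrylic door lying flat, 5 mm thick, at z 63 mm, that slides along the rack's +y over the front tier: 0 = closed over the bay, 0.165 m = fully open, over the teak roof. It stays where left, about 1.2 N to move.
- door_grip (a point): Grip point of the door's black square knob (18 x 18 mm, from z 66 to 96 mm above the table); moves with the door. The point is 85 mm above the table, 11 mm below the knob's top. Axes as the rack's.
- crate: Fixed open bamboo crate 190 x 190 x 50 mm with 2 x 2 compartments (walls 6 mm, floor 6 mm thick, centres at +-46 mm in its x and y). Origin under its centre. Holds the jars.
- jar1: Loose square glass jar, red contents, bamboo lid flush with the sides; 52 x 52 mm, 80 mm tall, about 0.2 kg; origin at the centre of its underside, z up along the jar. May be absent (None).
- jar2: Loose square glass jar, yellow contents, bamboo lid flush with the sides; 52 x 52 mm, 80 mm tall, about 0.2 kg; origin at the centre of its underside, z up along the jar. May be absent (None).
- jar3: Loose square glass jar, green contents, bamboo lid flush with the sides; 52 x 52 mm, 80 mm tall, about 0.2 kg; origin at the centre of its underside, z up along the jar. May be absent (None).
- jar4: Loose square glass jar, brown contents, bamboo lid flush with the sides; 52 x 52 mm, 80 mm tall, about 0.2 kg; origin at the centre of its underside, z up along the jar. May be absent (None).
- spoons: Loose set of steel measuring spoons clipped together as one rigid bar, 124 mm long along its x (a thin brass ring adds 12 mm at -x), origin at the underside: handle 20 mm wide and 18 mm high from x -65 to +25 mm, round bowl end 42 mm across and 20 mm high centred at x +44 mm. 0.12 kg; grip the handle near x = +5 mm.
- oldjar1: Bystander: square jar like the others, white contents, on the rack's middle tier. Origin at the underside.
- oldjar2: Bystander: square jar like the others, black contents, on the rack's middle tier. Origin at the underside.
- mill: Bystander: dark wooden pepper mill, 56 mm across, 140 mm tall. Origin at the underside.
- oil: Bystander: green glass oil bottle, 64 mm across, 220 mm tall. Origin at the underside.
- mug: Bystander: blue mug, 80 mm across, 90 mm tall. Origin at the underside.
- timer: Bystander: red round kitchen timer, 64 mm across, 30 mm high. Origin at the underside.
- tin: Bystander: tin can, 68 mm across, 75 mm tall. Origin at the underside.
Mind the look-alikes: they are no part of the job. What is shaped like the jar3 but blue is not meant. Leave any blue or purple look-alike of the jar2 alone.

How it is judged:
By the outcome, as a careful person would: the job done as asked, in the order asked, and still so for the second after the job is handed in, with the robot touching nothing.
Of jar1, jar2, jar3, jar4 only 2 to 4 are there at a start; the rules pass over those that are not, and their reading is None.
At some moment in a run one of spoons may be knocked a few centimetres aside while the robot is not near it.
Once in a run the grip may slacken for a moment while it holds something.
It also fails if it takes over 210 s, if anything falls off the work surface, if the arm or the gripper's body presses on something with over 40 N, if the wrist force passes 120 N, or if a joint passes its speed limit or range.

## Robot

A 6-joint arm with a two-finger parallel gripper is mounted at the origin on the work surface. World frame = base frame: x ahead of the robot, y to its left, z up, the work surface at z = 0. Lengths are in mm, angles in rad, forces in N, time in s.
With the tool pointing down it reaches from about 400 to 925 mm from the base axis. Payload 3.4 kg.
Tool frame: the origin (TCP) lies on the centre line of the jaws, within the pads' length; the fingertips stand ahead of it and the grasp point (between the pads) lies 8 mm behind it (env.tip_reach is the z of the fingertips in the tool frame, in mm); z points along the fingers, y is the line along which they close (so a half turn about z gives the same grasp; the last joint's range is limited). The gripper opens to 85 mm and grips with 20 to 120 N. Pads are 22 mm wide; open, the fingers measure 114 mm over their backs; the gripper's body (76 mm by 85 mm) begins 54 mm behind the grasp point. The pads swing forward as they close: fully open they stand 13 mm farther back than shut.
Start: joints at [1.139, 0.307, 1.506, -0, 1.328, -0.073], TCP at [201.397, 538.582, 242.305] pointing down, gripper open.
Joint ranges: [-3.12, 3.12], [-1.05, 2.28], [0.14, 2.33], [-1.42, 4.57], [0.1, 2.73], [-2.68, 2.68]. Speed limits (rad/s): [2.57, 2.57, 3.14, 3.14, 3.14, 3.14].

## Interface

Orientations are given as a unit quaternion [x, y, z, w].
In Python, from cell import env gives the robot as it stands. Calls block until the motion is done:
- env.move_pose(position, orientation): joint-space move of the TCP to a pose.
- env.move_l(position, rotation=None, speed=150, contact_N=None): straight line of the TCP; rotation=None keeps the orientation; speed is the mean speed in mm/s. With contact_N (N) it stops when the force on the tool has changed by that much, and returns True; else False.
- env.movej(angles): joint-space move.
- env.command_gripper(opening, f_grip=None): opening from 0.0 (shut) to 1.0 (fully open); f_grip is the grip in N (None keeps the last); returns when the fingers have stopped.
- env.wait(seconds).
- env.solve_ik(position, orientation): joint angles nearest the present ones, or None.
- env.observe(): the state.
- env.camera(name): name is "scene" or "top" or "wrist"; returns a dict with "image" (384x512x3 uint8, red, green, blue), "camera_matrix" (3x3 intrinsics, pixels), "world_to_cam" (4x4, takes a point from world to camera coordinates). Camera axes: x right, y up, looking along -z (the intrinsics and any distortion apply to the point x, -y, -z); pixel columns grow to the right and rows downward; lengths in mm; the calibration is good to about 2 mm. A picture is of the moment at which its call begins. There is no depth.
A pose or a line that the arm cannot do raises env.PlanningError and nothing moves.
- env.job_done(): hands the job in; it is judged then, once.
The state is a dict: "clock": time; "joint_pos": joint angles; "dq": joint speeds; "joint_torque": joint torques, N m; "tcp_pos": TCP position; "tool_rot": TCP orientation; "force": force on the tool from outside, world axes, zero at the start; "ft_torque": the same for the moment, N m; "finger_gap": opening from 0.0 (shut) to 1.0 (fully open); "finger_force": force on a finger pad.
Only numpy, scipy, OpenCV 4.12 (cv2) and the standard library are available. Lean on these libraries where they do the work, as an engineer would, in place of code of your own. Each camera call takes 0.05 s, during which the arm holds its last target. There are 200 camera calls.

## Working session

There is one attempt and no reset: what is moved stays moved. The work goes in short steps, each a Python script; the robot and the scene stay as the last script left them, time stands still between calls to the robot, and variables do not carry over. Pictures are saved under pics/ and viewed, at most 14 in all, crops included, and the job is handed in when it is done.

```bash
ls; mkdir -p pics
cat > h.py <<'E'
import numpy as np, cv2
from cell import env
def cam(n,save=None):
    c=env.camera(n)
    if save: cv2.imwrite('pics/'+save,c["image"][:,:,::-1])
    return c
def ray(c,u,v):
    K=c["camera_matrix"];T=np.array(c["world_to_cam"])
    d=np.array([(u-K[0][2])/K[0][0],-(v-K[1][2])/K[1][1],-1.])
    R=T[:3,:3];return -R.T@T[:3,3],R.T@d
def plane(c,u,v,z):
    o,d=ray(c,u,v);return o+d*(z-o[2])/d[2]
def proj(c,p):
    K=c["camera_matrix"];T=np.array(c["world_to_cam"])
    q=T[:3,:3]@np.array(p,float)+T[:3,3]
    return np.array([K[0][0]*q[0]/-q[2]+K[0][2],K[1][1]*-q[1]/-q[2]+K[1][2]])
E
python3 - <<'E'
from h import *
a=cam("top","top0.png");b=cam("scene","scene0.png")
for c in(a,b):
    print({k:(np.array(v).round(3).tolist() if k!='image' else v.shape) for k,v in c.items()})
print(env.observe(),env.tip_reach)
im=cv2.resize(cv2.imread('pics/top0.png'),(800,600),interpolation=cv2.INTER_CUBIC);cv2.imwrite('pics/top0b.png',im)
im=cv2.resize(cv2.imread('pics/scene0.png'),(800,600),interpolation=cv2.INTER_CUBIC);cv2.imwrite('pics/scene0b.png',im)
E
```

```text
pics
{'image': (384, 512, 3), 'camera_matrix': [[374.18, 0.0, 253.975], [0.0, 374.18, 191.78], [0.0, 0.0, 1.0]], 'world_to_cam': [[-0.016, -1.0, -0.011, -65.496], [0.989, -0.017, 0.145, -547.425], [-0.145, -0.009, 0.989, -1417.734], [0.0, 0.0, 0.0, 1.0]]}
{'image': (384, 512, 3), 'camera_matrix': [[370.21, 0.0, 251.89], [0.0, 370.21, 188.076], [0.0, 0.0, 1.0]], 'world_to_cam': [[-0.244, 0.97, 0.008, 216.25], [-0.551, -0.145, 0.822, 160.658], [0.798, 0.196, 0.57, -1661.415], [0.0, 0.0, 0.0, 1.0]]}
{'clock': 0.1, 'joint_pos': array([ 1.13948817e+00,  3.07478861e-01,  1.50756597e+00, -1.49941495e-05,
        1.32839116e+00, -7.35042585e-02]), 'dq': array([ 6.42411234e-04, -2.29175348e-03, -2.76524264e-03,  6.03505235e-04,
        6.54657429e-05,  2.56427535e-04]), 'joint_torque': array([-2.88602547e-03, -4.58529711e+01, -2.52605617e+01, -1.71321926e-04,
        5.68648131e-03,  5.45389696e-06]), 'tcp_pos': array([201.14694613, 538.01093504, 241.4754444 ]), 'tool_rot': array([ 1.77947305e-01,  9.84039586e-01, -8.94279718e-04, -2.23126317e-04]), 'force': array([-0.43873953, -0.85823022, -0.03935847]), 'ft_torque': array([ 0.02044128, -0.0201013 , -0.03971281]), 'finger_force': 0.0, 'finger_gap': 0.998659790987375} 11.0
```

View pics/top0b.png

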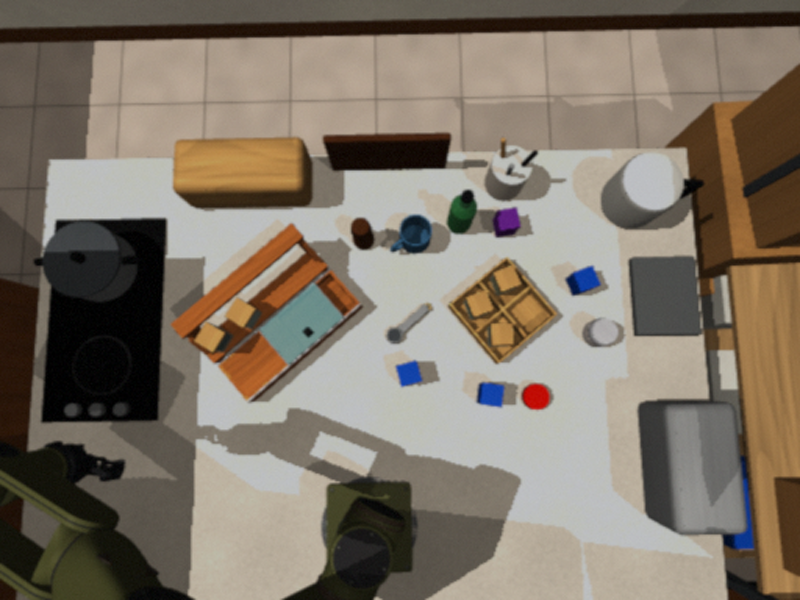

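View pics/scene0b.png

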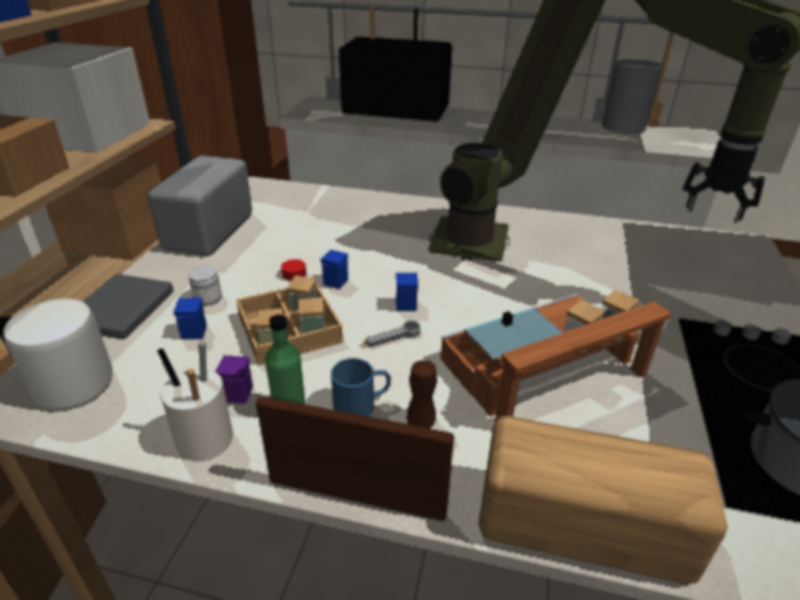

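The top view shows the rack around (270,315), the spoons at (410,323) and the crate at (505,310), with lids at (508,280), (480,303) and (500,333). The blue lookalikes are at (408,373), (490,393) and (584,280), and the purple one is at (507,221). All of them are outside the crate. Next I'll enlarge for measurement.

Run:
```python
import cv2,numpy as np
t=cv2.imread('pics/top0.png');s=cv2.imread('pics/scene0.png')
def crop(im,x0,y0,w,h,k,step=10):
    c=cv2.resize(im[y0:y0+h,x0:x0+w],None,fx=k,fy=k,interpolation=cv2.INTER_CUBIC)
    for u in range((x0//step+1)*step,x0+w,step):
        cv2.line(c,((u-x0)*k,0),((u-x0)*k,5),(0,255,255),1);cv2.putText(c,str(u),((u-x0)*k-10,14),0,.33,(255,0,255),1)
    for v in range((y0//step+1)*step,y0+h,step):
        cv2.line(c,(0,(v-y0)*k),(5,(v-y0)*k),(0,255,255),1);cv2.putText(c,str(v),(6,(v-y0)*k+4),0,.33,(255,0,255),1)
    return c
cv2.imwrite('pics/rack.png',crop(t,105,138,130,120,5)[:600,:800])
a=crop(t,240,160,125,75,5)[:, :625]; 
b=crop(s,145,170,125,60,5)
cv2.imwrite('pics/crate.png',cv2.resize(np.vstack([a,b]),None,fx=.88,fy=.88,interpolation=cv2.INTER_AREA))
```

```text
(no output)
```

View pics/rack.png

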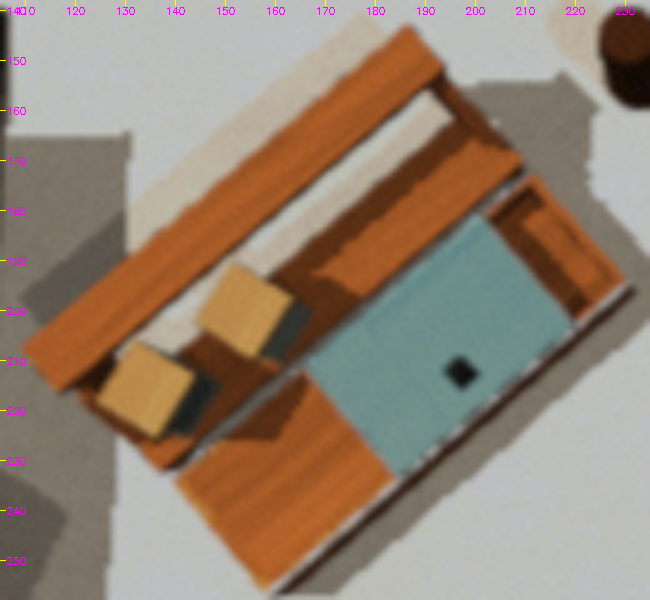

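View pics/crate.png

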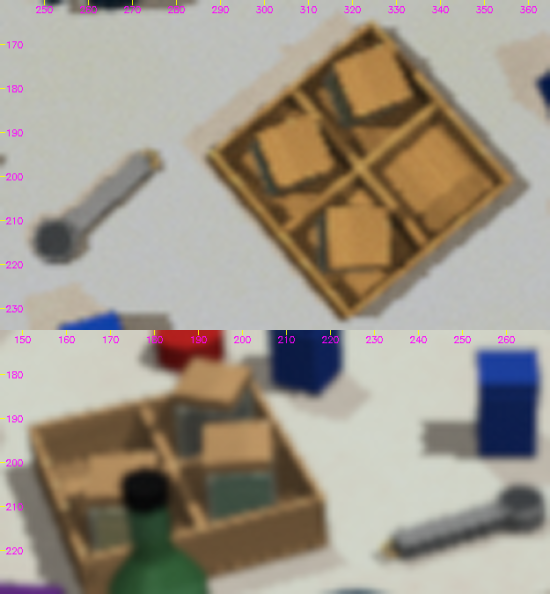

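The third jar lid in the crate is at top (321,213). The empty compartment is at (338,195). The door knob's top is at top (197,212). Now I'll fit the poses.

```bash
cat >> h.py <<'E'
def fit(P,W):
    P=np.array(P,float);W=np.array(W,float)
    p=P-P.mean(0);w=W-W.mean(0)
    a=np.arctan2((p[:,0]*w[:,1]-p[:,1]*w[:,0]).sum(),(p*w).sum())
    R=np.array([[np.cos(a),-np.sin(a)],[np.sin(a),np.cos(a)]])
    t=W.mean(0)-R@P.mean(0)
    return a,t,np.linalg.norm(W-(P@R.T+t),axis=1)
def down(yaw):  # tool pointing down, tool y axis along world direction yaw
    from scipy.spatial.transform import Rotation as Ro
    y=np.array([np.cos(yaw),np.sin(yaw),0]);z=np.array([0,0,-1.]);x=np.cross(y,z)
    return Ro.from_matrix(np.c_[x,y,z]).as_quat()
def pick_yaw(p,yaw):
    """of the two half-turn grasps return (quat, joints) with the last joint nearest 0"""
    best=None
    for k in(0,np.pi):
        q=env.solve_ik(list(p),list(down(yaw+k)))
        if q is not None and (best is None or abs(q[5])<abs(best[1][5])): best=(down(yaw+k),q)
    return best
E
python3 - <<'E'
from h import *
a=cam("top")
R=[((187,143),(117,-180),165),((193.3,152),(73,-180),165),((109.5,208),(117,180),165),((117,216.5),(73,180),165),
((231.4,195.6),(-120,-180),60),((160,257),(-120,180),60),((211.6,173.4),(0,-180),60),((140,234),(0,180),60)]
yaw,t,e=fit([r[1] for r in R],[plane(a,*r[0],r[2])[:2] for r in R]);print("rack",np.degrees(yaw),t,e.round(1))
Rm=np.array([[np.cos(yaw),-np.sin(yaw)],[np.sin(yaw),np.cos(yaw)]])
kn=plane(a,197,212,96)[:2];print("knob",kn,Rm.T@(kn-t))
# crate corners z50: displayed at .88 scale of 5x, x0=240,y0=160
f=lambda x,y:(240+x/4.4,160+y/4.4)
C=[f(375,27),f(512,182),f(345,317),f(210,152)]
W=[plane(a,*c,50)[:2] for c in C];print("crate",np.round(W,0).tolist(),np.mean(W,0), np.linalg.norm(W[0]-W[1]),np.linalg.norm(W[1]-W[2]), np.degrees(np.arctan2(*(W[0]-W[1])[::-1])))
# lids z86 corner picks
for n,L in dict(A=[(330,67),(387,45),(417,95),(362,117)],B=[(255,135),(307,115),(333,163),(283,190)],Cc=[(327,205),(385,203),(392,265),(328,267)]).items():
    W=np.array([plane(a,*f(*p),86)[:2] for p in L]);d=W[1]-W[0]
    print(n,W.mean(0).round(1),[round(float(np.linalg.norm(W[i]-W[i-1]))) for i in range(4)],np.degrees(np.arctan2(d[1],d[0])),np.degrees(np.arctan2(*(W[2]-W[1])[::-1])))
h0=plane(a,*f(160,155),9)[:2];b0=plane(a,*f(53,240),20)[:2];print("spoon ring,bowl",h0,b0,np.linalg.norm(h0-b0))
E
```

```text
rack 40.41813964408927 [505.96517688 225.5311998 ] [0.6 5.7 0.8 3.2 1.9 5.1 4.7 3. ]
knob [465.71995585 137.89626281] [-87.45909062 -40.62594573]
crate [[641.0, -354.0], [501.0, -467.0], [386.0, -317.0], [532.0, -205.0]] [ 514.7234062  -335.72878629] 180.22107659476927 189.0332388372575 38.94478983066157
A [ 585.9 -344.3] [51, 53, 50, 51] -69.72831935844732 -151.74241881964127
B [ 526.6 -273.9] [53, 48, 47, 49] -69.84892168245976 -153.8025364523764
Cc [ 453.6 -325. ] [53, 49, 53, 54] -88.99375906477557 -176.12452715502386
spoon ring,bowl [ 535.31279856 -162.99393454] [459.22648196 -65.4942714 ] 123.67421674744554
```

```bash
cat >> h.py <<'E'
RY=np.radians(40.4)
E
python3 - <<'E'
from h import *
p=[466,138,300]
q,j=pick_yaw(p,RY+np.pi/2);print(j)
env.move_pose(p,list(q))
c=cam("wrist","w1.png");print(c["camera_matrix"].round(1),(-c["world_to_cam"][:3,:3].T@c["world_to_cam"][:3,3]).round(1))
o=env.observe();print(o["tcp_pos"],o["clock"])
import pickle;pickle.dump(c,open('w1.pkl','wb'))
cv2.imwrite('pics/w1b.png',cv2.resize(c["image"][:,:,::-1],(768,576),interpolation=cv2.INTER_CUBIC))
E
```

```text
[ 2.00969290e-01  1.38812370e-01  1.58717579e+00 -4.44089210e-16
  1.41560449e+00  1.06665260e+00]
[[276.6   0.  252.7]
 [  0.  276.6 190.4]
 [  0.    0.    1. ]] [524.1 188.3 431. ]
[465.78437135 138.82766623 299.86317408] 1.9583
```

View pics/w1b.png

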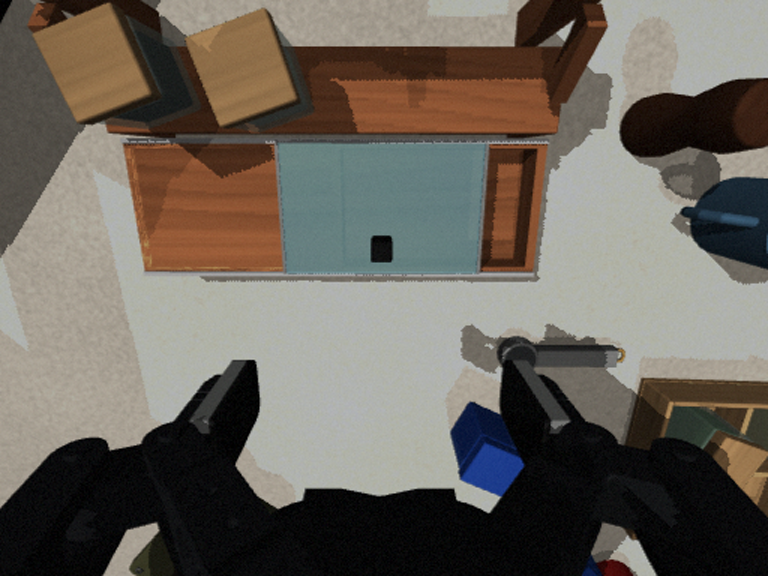

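The wrist view shows the knob at (381,249) of 768x576, the door spanning x 278–488, the front tier corners at (124,142), (145,272), (549,141) and (540,278), and the middle tier front edge from (107,130) to (557,134).

Run:
```python
from h import *
import pickle;c=pickle.load(open('w1.pkl','rb'))
s=lambda x,y:((x+.5)/1.5-.5,(y+.5)/1.5-.5)
R=[((124,141),(0,180),60),((145,272),(-120,180),60),((549,141),(0,-180),60),((538,278),(-120,-180),60),((107,131),(3,180),80),((557,134),(3,-180),80)]
yaw,t,e=fit([r[1] for r in R],[plane(c,*s(*r[0]),r[2])[:2] for r in R]);print("rack",np.degrees(yaw),t,e.round(1))
for i in (0,2):print(np.linalg.norm(plane(c,*s(*R[0][0]),60)-plane(c,*s(*R[2][0]),60)))
Rm=np.array([[np.cos(yaw),-np.sin(yaw)],[np.sin(yaw),np.cos(yaw)]])
L=lambda x,y,z:(Rm.T@(plane(c,*s(x,y),z)[:2]-t)).round(1)
g=c["image"].max(2).astype(int);m=(g<60).astype('uint8');m[:150]=0;m[185:]=0;m[:,:230]=0;m[:,280:]=0
x,y,w,h=cv2.boundingRect(m);print(x,y,w,h)
# bbox in rack coords at top and bottom
for z in(66,96):
  for p in((x,y),(x+w-1,y),(x,y+h-1),(x+w-1,y+h-1)):print(z,(Rm.T@(plane(c,*p,z)[:2]-t)).round(1))
print("door edges y",L(281,205,65),L(485,205,65),"bay wall",L(530,205,60))
print("nadir",proj(c,[524.1,188.3,0])*1.5)
```

```text
rack 40.224004651785265 [512.0650739  224.83072808] [2.7 2.8 1.1 4.4 1.2 3. ]
358.8906794188907
358.8906794188907
247 157 15 18
66 [-81.2 -28.7]
66 [-81.1 -47.3]
66 [-104.5  -28.6]
66 [-104.4  -47.6]
96 [-75.7 -29.2]
96 [-75.6 -46.4]
96 [-97.1 -29.2]
96 [-97.  -46.7]
door edges y [-54.8  49.5] [ -53.9 -128.2] bay wall [ -54.2 -169.2]
nadir [378.76908707 156.71272037]
```

```bash
cat >> h.py <<'E'
RY=np.radians(40.3); RT=np.array([511,225.]); RM=np.array([[np.cos(RY),-np.sin(RY)],[np.sin(RY),np.cos(RY)]])
def rw(x,y): return RM@np.array([x,y],float)+RT
def wr(p): return RM.T@(np.array(p)[:2]-RT)
def st(m=""):
    o=env.observe();print(m,"t",round(o["clock"],1),"tcp",o["tcp_pos"].round(1),"gap",round(o["finger_gap"],3),"F",o["force"].round(1),"ff",round(float(o["finger_force"]),1))
E
python3 - <<'E'
from h import *
y0=np.radians(40.22);M=np.array([[np.cos(y0),-np.sin(y0)],[np.sin(y0),np.cos(y0)]])
k=M@[-88.5,-38]+[512.07,224.83];print(k,wr(k))
env.command_gripper(.6,30)
q,j=pick_yaw([*k,160],RY+np.pi/2);env.move_pose([*k,160],list(q))
print(env.move_l([*k,82],contact_N=8,speed=80)); st("down")
env.command_gripper(0,30); st("grip")
d=RM@np.array([0,1.])
p=env.observe()["tcp_pos"]
r=env.move_l(list(p+np.array([*(d*135),0])),speed=60,contact_N=12); st(r)
o=env.observe();print(wr(o["tcp_pos"])-wr(p))
cam("scene","s2.png")
E
```

```text
[469.03151729 138.66771703] [-87.84687087 -38.69811237]
False
down t 4.1 tcp [469.5 138.8  82.4] gap 0.6 F [0.2 0.2 0.2] ff 0.0
grip t 4.5 tcp [469.3 138.7  82.5] gap 0.204 F [-0.2 -0.6  4.5] ff 32.1
True t 6.2 tcp [394.7 226.5  82.5] gap 0.207 F [ 0.8 -2.9  1.7] ff 32.6
[ -0.19057523 115.20211863]
```

Run:
```python
from h import *
from scipy.spatial.transform import Rotation as Ro
d=RM@np.array([0,1.])
p=env.observe()["tcp_pos"]
print(env.move_l(list(p+np.array([*(d*6),0])),speed=20,contact_N=15)); print(wr(env.observe()["tcp_pos"])-wr(p)); st()
env.command_gripper(.6); p=env.observe()["tcp_pos"];p[2]=230;env.move_l(list(p))
c=env.camera("wrist");o=env.observe()
cp=-c["world_to_cam"][:3,:3].T@c["world_to_cam"][:3,3]
off=Ro.from_quat(o["tool_rot"]).inv().apply(cp-o["tcp_pos"]);print("camoff",off)
# view spoons with tool y along spoon-perp (~38 deg)
tgt=np.array([503,-118.]); best=None
for k in(0,np.pi):
    Q=down(np.radians(38)+k);w=Ro.from_quat(Q).apply(off)
    pp=[*(tgt-w[:2]*1.0),200];j=env.solve_ik(pp,list(Q));print(k,pp,j)
    if j is not None and(best is None or abs(j[5])<abs(best[2][5])):best=(pp,Q,j)
env.move_pose(best[0],list(best[1]))
c=cam("wrist");st()
import pickle;pickle.dump(c,open('w2.pkl','wb'))
cv2.imwrite('pics/w2b.png',cv2.resize(c["image"][:,:,::-1],(768,576),interpolation=cv2.INTER_CUBIC))
```

```text
True
[-0.0047165  0.0172182]
 t 6.5 tcp [394.6 226.5  82.5] gap 0.203 F [ 1.6 -1.7  3.4] ff 32.8
camoff [ 7.65754631e+01  9.57299376e-02 -1.31289199e+02]
0 [np.float64(550.0691263858668), np.float64(-178.40122564580471), 200] [-3.86661827e-01  3.46004430e-01  1.56004509e+00 -4.44089210e-16
  1.23554313e+00 -1.04988694e+00]
3.141592653589793 [np.float64(455.9308736141333), np.float64(-57.59877435419528), 200] [-2.17624094e-01  1.86562176e-01  1.79740311e+00 -4.44089210e-16
  1.15762737e+00  2.26074344e+00]
 t 10.2 tcp [ 550.1 -177.7  200. ] gap 0.597 F [-0.2  0.2 -0.2] ff 0.0
```

View pics/w2b.png

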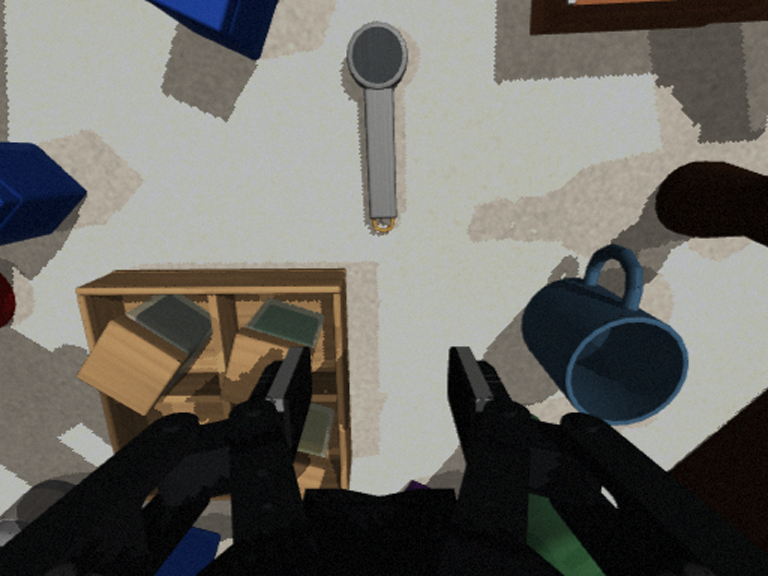

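The spoons' bowl centre is at (377,55) and the handle end at (383,216), so they are unmoved. The crate holds dark, green and yellow jars. Grasping the handle now.

Run:
```python
from h import *
import pickle;c=pickle.load(open('w2.pkl','rb'))
s=lambda x,y:((x+.5)/1.5-.5,(y+.5)/1.5-.5)
b=plane(c,*s(377,55),20)[:2];h=plane(c,*s(383,216),17)[:2]
print(b,h,np.linalg.norm(b-h)); u=(b-h)/np.linalg.norm(b-h); org=b-44*u; g=org+5*u
yaw=np.arctan2(u[1],u[0]);print(np.degrees(yaw),g)
env.command_gripper(.6,60)
Q,j=pick_yaw([*g,120],yaw+np.pi/2);print(j)
env.move_pose([*g,120],list(Q)); env.move_l([*g,14],speed=80,contact_N=10);st()
env.command_gripper(0,60);st("grip")
p=env.observe()["tcp_pos"];p[2]=200;env.move_l(list(p),speed=100);st("lift")
json=__import__('json');json.dump(dict(yaw=float(yaw)),open('sp.json','w'))
env.camera
c=cam("wrist","w3.png")
c=cam("top");pickle.dump(c,open('t3.pkl','wb'))
```

```text
[462.76270341 -67.50089605] [ 532.48834407 -149.55267193] 107.67617606214883
130.35708916415305 [488.01712909 -97.2198123 ]
[-2.81547534e-01  3.32528519e-01  1.83025307e+00 -4.44089210e-16
  9.78811068e-01 -9.85911616e-01]
 t 12.5 tcp [488.4 -97.3  14.4] gap 0.597 F [-0.2 -0.1 -0. ] ff 0.0
grip t 12.9 tcp [488.3 -97.3  14.6] gap 0.218 F [-1.2  0.1  6.2] ff 59.5
lift t 14.9 tcp [488.  -97.2 199.4] gap 0.214 F [ 0.5 -0.5 -0.3] ff 58.7
```

View pics/w3.png

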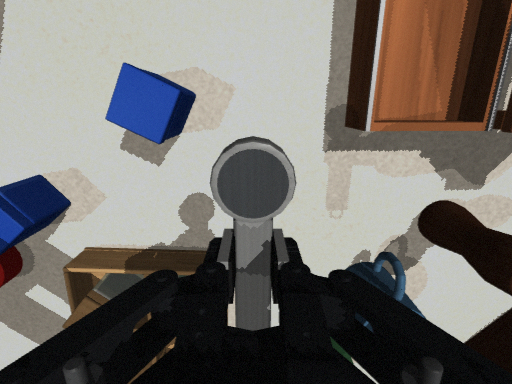

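The spoons are held squarely, and the bay at upper right is uncovered. I'll move over the bay and measure its walls.

Run:
```python
from h import *
import pickle
k=rw(-60,-82);Q,j=pick_yaw([*k,200],RY);print(j,k)
# keep bowl toward rack +y : tool x along rack +y
from scipy.spatial.transform import Rotation as Ro
print(Ro.from_quat(Q).apply([1,0,0]),RM@[0,1])
env.move_pose([*k,200],list(Q));st()
c=cam("wrist");pickle.dump(c,open('w4.pkl','wb'))
cv2.imwrite('pics/w4b.png',cv2.resize(c["image"][:,:,::-1],(768,576),interpolation=cv2.INTER_CUBIC))
```

```text
[ 1.54924292e-01  2.85578435e-01  1.65480777e+00 -4.44089210e-16
  1.20120645e+00 -5.48443396e-01] [518.27666214 123.65381019]
[-0.64678978  0.76266833  0.        ] [-0.64678978  0.76266833]
 t 15.9 tcp [518.1 122.9 199.8] gap 0.219 F [-0.2 -0.7 -1.3] ff 58.7
```

View pics/w4b.png

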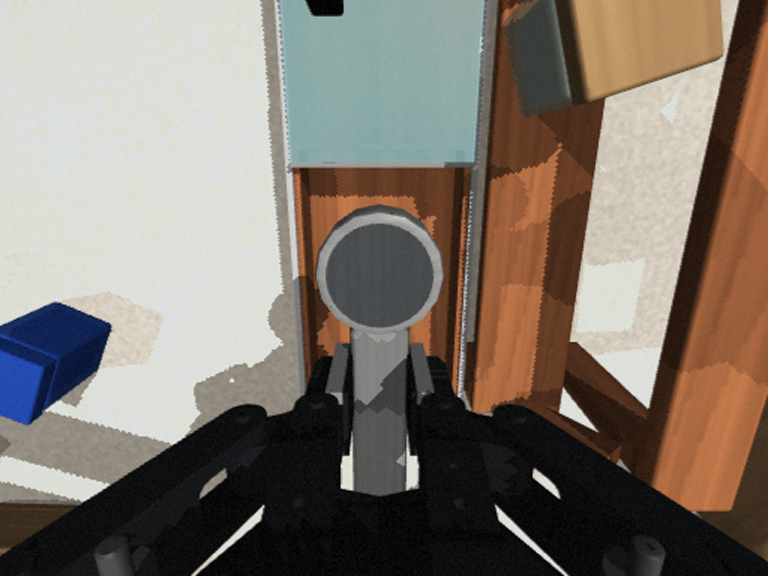

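Run:
```python
from h import *
import pickle;c=pickle.load(open('w4.pkl','rb'))
s=lambda x,y:((x+.5)/1.5-.5,(y+.5)/1.5-.5)
for n,x,y,z in [("doorL",289,166,65),("doorR",473,166,65),("bayL",298,200,60),("bayL2",305,350,60),("bayR",467,200,60),("bayR2",461,350,60),("slatF",650,512,165),("slatB",736,510,165),("slatF2",720,85,165),("midF",497,80,80)]:
    print(n,wr(plane(c,*s(x,y),z)).round(1))
```

```text
doorL [-115.6  -12.5]
doorR [ -2.4 -12.4]
bayL [-112.3  -33.6]
bayL2 [-113.3 -139.7]
bayR [ -3.7 -33.5]
bayR2 [  -1.2 -139.5]
slatF [  76.8 -177.8]
slatB [ 119.8 -176.4]
slatF2 [63.8 18.2]
midF [ 4.4 33.3]
```

Run:
```python
from h import *
import pickle
k=rw(-58,-83);Q=down(RY)
env.move_l([*k,110],rotation=list(Q),speed=120);st()
r=env.move_l([*k,41],speed=50,contact_N=8);st(r)
r=env.move_l([*k,37],speed=15,contact_N=4);st(r)
env.command_gripper(.42,60);st("rel")
p=env.observe()["tcp_pos"];p[2]=200;env.move_l(list(p),speed=100)
# retreat toward -y a bit to see into bay
c=cam("wrist");pickle.dump(c,open('w5.pkl','wb'));cv2.imwrite('pics/w5.png',c["image"][:,:,::-1]);st()
```

```text
t 16.8 tcp [521.1 124.  110.5] gap 0.217 F [-0.7  0.  -1.1] ff 58.7
False t 18.4 tcp [520.7 124.2  41.3] gap 0.218 F [ 0.3 -0.3 -1. ] ff 58.7
True t 18.6 tcp [520.9 124.3  39.6] gap 0.217 F [-0.2 -0.3  5. ] ff 59.4
rel t 18.9 tcp [519.9 124.1  38.6] gap 0.421 F [-0.1  0.6  0. ] ff 0.0
 t 20.7 tcp [519.5 124.  199.3] gap 0.417 F [ 0.1 -0.3  0. ] ff 0.0
```

View pics/w5.png

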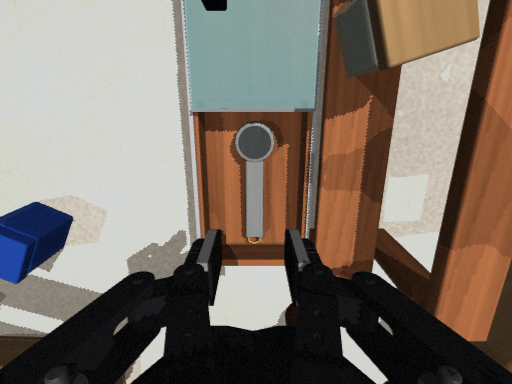

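The spoons lie flat and centred in the bay. Now I'll shut the door.

Run:
```python
from h import *
import pickle
k=np.array([394.6,226.5]);d=RM@np.array([0,1.])
Q,j=pick_yaw([*k,170],RY+np.pi/2)
env.command_gripper(.6,30)
env.move_pose([*k,170],list(Q)); print(env.move_l([*k,83],contact_N=8,speed=80))
env.command_gripper(0,30);st("grip")
p0=env.observe()["tcp_pos"]
r=env.move_l([*(p0[:2]-d*185),p0[2]],speed=70,contact_N=12);p=env.observe()["tcp_pos"];st(r);print("travel",wr(p)-wr(p0))
r=env.move_l([*(p[:2]-d*6),p[2]],speed=20,contact_N=15);p=env.observe()["tcp_pos"];print(r,"travel",wr(p)-wr(p0))
env.command_gripper(.6);p[2]=200;env.move_l(list(p),speed=120)
c=cam("wrist");pickle.dump(c,open('w6.pkl','wb'));cv2.imwrite('pics/w6.png',c["image"][:,:,::-1]);st()
```

```text
False
grip t 24.3 tcp [394.9 226.6  83.5] gap 0.202 F [-0.6 -0.7  5.1] ff 32.2
True t 26.3 tcp [501.9 100.9  83.5] gap 0.199 F [-1.4  3.   4.7] ff 32.5
travel [   0.29872855 -165.04808167]
True travel [   0.34206514 -165.05102183]
 t 28.2 tcp [501.2 100.8 199.1] gap 0.6 F [-0.8 -0.3  0.1] ff 0.0
```

View pics/w6.png

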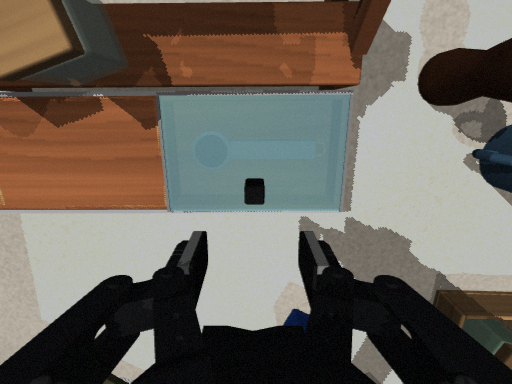

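The door is shut over the spoons, with a full travel of 165.05 mm. Next I'll measure the slat and the crate from the wrist.

Run:
```python
from h import *
import pickle
def view(tgt,ang,z,name):
    u=np.array([np.cos(ang),np.sin(ang)]);p=[*(np.array(tgt)-76.6*u),z]
    env.move_pose(p,list(down(ang-np.pi/2)));env.wait(.3)
    c=env.camera("wrist");pickle.dump(c,open(name+'.pkl','wb'));cv2.imwrite('pics/'+name+'.png',c["image"][:,:,::-1]);return c
a=view(rw(97,0),RY,320,'slat')
t=np.array([515,-336.]);b=view(t,np.arctan2(t[1],t[0]),260,'crate_w');st()
pa=np.array([proj(a,[*rw(x,y),165]) for x in(73,117) for y in(-180,180)]);print(pa.round(0))
pb=np.array([proj(b,[*(t+np.array(d)),50]) for d in((135,0),(-135,0),(0,135),(0,-135))]);print(pb.round(0))
def crop(im,x0,y0,x1,y1,k):
    x0,y0=max(int(x0),0),max(int(y0),0);x1,y1=min(int(x1),512),min(int(y1),384)
    c=cv2.resize(im[y0:y1,x0:x1,::-1],None,fx=k,fy=k,interpolation=cv2.INTER_CUBIC)
    for u in range((x0//20+1)*20,x1,20):cv2.putText(c,str(u),(int((u-x0)*k)-9,9),0,.3,(255,0,255),1);cv2.line(c,(int((u-x0+.5)*k),10),(int((u-x0+.5)*k),14),(0,255,255),1)
    for v in range((y0//20+1)*20,y1,20):cv2.putText(c,str(v),(0,int((v-y0)*k)+4),0,.3,(255,0,255),1);cv2.line(c,(20,int((v-y0+.5)*k)),(24,int((v-y0+.5)*k)),(0,255,255),1)
    print(x0,y0,x1,y1,k);return c
A=crop(a["image"],pa[:,0].min()-15,pa[:,1].min()-15,pa[:,0].max()+15,pa[:,1].max()+15,1.7)
B=crop(b["image"],pb[:,0].min()-10,pb[:,1].min()-10,pb[:,0].max()+10,pb[:,1].max()+10,2)
w=min(800,max(A.shape[1],B.shape[1]));o=np.zeros((min(600,A.shape[0]+B.shape[0]),w,3),'uint8')
o[:A.shape[0],:A.shape[1]]=A[:,:w];n=min(600-A.shape[0],B.shape[0]);o[A.shape[0]:A.shape[0]+n,:B.shape[1]]=B[:n,:w];cv2.imwrite('pics/comp.png',o);print(A.shape,B.shape)
```

```text
t 31.6 tcp [ 451.1 -293.8  260. ] gap 0.6 F [ 0.3 -0.8  0.3] ff 0.0
[[430. 128.]
 [ 73. 128.]
 [439.  81.]
 [ 64.  81.]]
[[184.  -8.]
 [310. 196.]
 [164. 166.]
 [357.  34.]]
49 65 453 143 1.7
153 0 366 205 2
(133, 687, 3) (410, 426, 3)
```

View pics/comp.png

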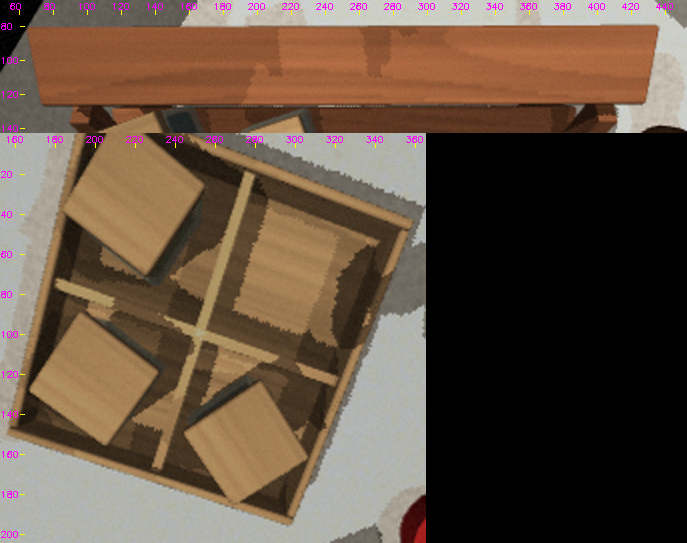

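The slat corners at composite (28,27), (657,26), (645,103) and (43,105) match the projected frame. The three lids are centred near composite (133,198), (95,380) and (247,444).

```bash
cat > jar.py <<'E'
from h import *
import pickle
a=pickle.load(open('slat.pkl','rb'));b=pickle.load(open('crate_w.pkl','rb'))
S=[((28,27),(117,180)),((657,26),(117,-180)),((645,103),(73,-180)),((43,105),(73,180))]
sy,stt,se=fit([s[1] for s in S],[plane(a,(s[0][0])/1.7+49-.5,(s[0][1])/1.7+65-.5,165)[:2] for s in S])
SM=np.array([[np.cos(sy),-np.sin(sy)],[np.sin(sy),np.cos(sy)]])
L=dict(A=[(120,118),(204,185),(147,277),(63,210)],B=[(83,312),(160,372),(106,445),(30,390)],C=[(262,381),(307,460),(236,502),(185,433)])
sq=[(-26,26),(26,26),(26,-26),(-26,-26)]
J={}
for n,l in L.items():
    W=[plane(b,x/2+153-.5,(y-133)/2-.5,86)[:2] for x,y in l]
    J[n]=fit(sq,W)
def footprint(n,yaw,half=51):
    c=J[n][1];u=np.array([np.cos(yaw),np.sin(yaw)]);v=np.array([-u[1],u[0]])
    pts=[c+s*u*r+v*w for s in(-1,1) for r in np.linspace(30,half,5) for w in np.linspace(-12,12,5)]
    d=1e9
    for m in J:
        if m==n or m in DONE:continue
        am,tm,_=J[m];R=np.array([[np.cos(am),-np.sin(am)],[np.sin(am),np.cos(am)]])
        for p in pts:
            q=np.abs(R.T@(p-tm))-26;d=min(d,np.linalg.norm(np.maximum(q,0))+min(q.max(),0))
    return d
DONE=[]
def pick(n):
    am,c,_=J[n];yaw=max((am,am+np.pi/2),key=lambda y:footprint(n,y));print(n,"clear",footprint(n,yaw))
    Q,j=pick_yaw([*c,330],yaw);env.command_gripper(.82,70)
    env.move_pose([*c,330],list(Q));env.move_l([*c,130],speed=200)
    print(env.move_l([*c,67],speed=60,contact_N=8));st("at")
    env.command_gripper(0,70);st("grip")
    env.move_l([*c,150],speed=60);env.move_l([*c,330],speed=200);st("lift")
def place(y):
    k=SM@np.array([95.,y])+stt;Q,j=pick_yaw([*k,330],sy);env.move_pose([*k,330],list(Q));env.wait(.3);st("over")
    env.move_l([*k,240],speed=120);r=env.move_l([*k,220],speed=25,contact_N=4);st(r)
    return k
def let():
    env.command_gripper(.82);st("rel");p=env.observe()["tcp_pos"];p[2]=330;env.move_l(list(p),speed=120)
E
python3 - <<'E'
from jar import *
print(np.degrees(sy),stt,se.round(1))
for n in J:print(n,np.degrees(J[n][0]).round(1),J[n][1].round(1),J[n][2].round(1))
pick('B');place(100)
E
```

```text
40.40372521763917 [511.5400086  226.77515153] [2.3 3.  1.9 2.4]
A -159.1 [ 589.9 -344. ] [2.3 1.8 1.  1.6]
B -160.7 [ 530.1 -276.6] [1.7 1.4 1.8 1.2]
C -179.6 [ 455.8 -327.2] [1.4 2.7 3.5 1.5]
B clear 6.9685778136461565
False
at t 35.1 tcp [ 530.5 -276.8   67.4] gap 0.82 F [-0.3  0.1  0.4] ff 0.0
grip t 35.4 tcp [ 530.6 -276.8   67.8] gap 0.597 F [-0.8  0.1  4.8] ff 73.9
lift t 38.0 tcp [ 529.4 -276.2  328.5] gap 0.597 F [-1.7  0.4 -3. ] ff 73.1
over t 40.5 tcp [519.4 364.  330. ] gap 0.592 F [ 0.4  0.8 -3. ] ff 73.0
True t 42.0 tcp [519.1 364.5 226.8] gap 0.591 F [-0.5  0.   4.4] ff 73.8
```

Run:
```python
from jar import *
let()
DONE.append('B')
pick('C');place(0);let()
DONE.append('C')
cam("top","top_c.png")
```

```text
rel t 42.3 tcp [518.  363.8 225. ] gap 0.821 F [-0.4 -0.6  0.1] ff 0.0
C clear 92.70405275814004
False
at t 48.4 tcp [ 456.2 -327.5   67.4] gap 0.819 F [ 0.2 -0.3 -0.3] ff 0.0
grip t 48.7 tcp [ 456.4 -327.5   67.8] gap 0.593 F [-0.2  0.7  4. ] ff 73.6
lift t 51.3 tcp [ 455.2 -326.7  328.6] gap 0.596 F [-0.1  0.2 -1.9] ff 72.9
over t 53.8 tcp [584.1 287.8 330.1] gap 0.597 F [-0.7 -0.3 -1.3] ff 72.8
True t 55.3 tcp [584.  288.3 226.8] gap 0.596 F [ 0.2 -1.1  4.1] ff 73.6
rel t 55.6 tcp [582.9 287.9 225.3] gap 0.818 F [-0.2  0.8 -0.6] ff 0.0
```

Run:
```python
from jar import *
DONE+=['B','C']
pick('A');place(-100);let()
u=np.array([np.cos(sy),np.sin(sy)])
p=[*(SM@[97,0]+stt-76.6*u),360];env.move_pose(p,list(down(sy-np.pi/2)));env.wait(.3)
c=cam("wrist")
# expected lid corners, drawn as dots, at z=245
im=c["image"][:,:,::-1].copy();im=cv2.resize(im,(768,576),interpolation=cv2.INTER_CUBIC)
for y in(-100,0,100):
    for x,dy in((69,26),(121,26),(69,-26),(121,-26)):
        q=proj(c,[*(SM@[x,y+dy]+stt),245])*1.5;cv2.circle(im,tuple(int(v) for v in q),3,(255,0,255),-1)
for x in(73,117):
    for y in(-180,180):
        q=proj(c,[*(SM@[x,y]+stt),165])*1.5;cv2.circle(im,tuple(int(v) for v in q),3,(255,255,0),-1)
cv2.imwrite('pics/fin.png',im);st()
```

```text
A clear 1000000000.0
False
at t 61.5 tcp [ 590.3 -344.3   67.5] gap 0.818 F [-0.3  0.2 -0.3] ff 0.0
grip t 61.8 tcp [ 590.4 -344.5   67.9] gap 0.601 F [-1.  -0.7  3.8] ff 73.8
lift t 64.4 tcp [ 589.3 -343.6  328.4] gap 0.597 F [-0.8  0.4 -3.3] ff 73.2
over t 66.7 tcp [648.9 211.5 330. ] gap 0.595 F [ 0.4 -0.9 -1.5] ff 73.2
True t 68.2 tcp [648.7 212.2 226.9] gap 0.594 F [-0.4 -0.5  4.3] ff 74.0
rel t 68.5 tcp [647.6 211.9 225.2] gap 0.82 F [-0.   0.2 -0.3] ff 0.0
 t 71.3 tcp [527.2 240.  359.9] gap 0.816 F [ 0.1 -0.5 -0.6] ff 0.0
```

View pics/fin.png

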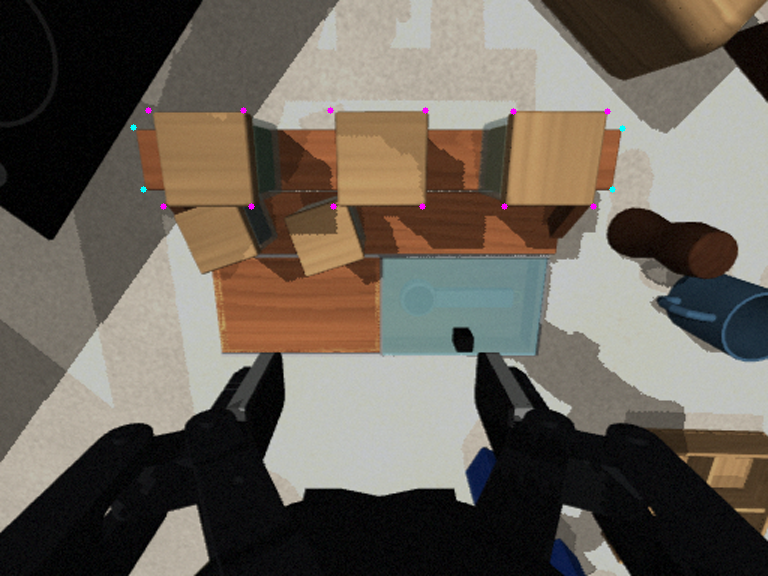

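The picture shows three jars upright and centred on the slat (lid rows 111–206 around slat rows 129–190). The door is shut over the spoons and the old jars are undisturbed. Handing in.

```bash
python3 -c "
from h import *
print(env.job_done())"
```

```text
the job is handed in; nothing more can be done
None
```

The job is handed in: the spoons lie flat in the bay under the fully shut door, and the crate's three jars stand upright and centred on the top slat, with no other item seen disturbed and about 71 s used.

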